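# Load two glue slugs into the feed tube of a bench glue machine

## Robot

A 6-joint arm with a two-finger parallel gripper is mounted at the origin on the work surface. World frame = base frame: x ahead of the robot, y to its left, z up, the work surface at z = 0. Lengths are in mm, angles in rad, forces in N, time in s.
With the tool pointing down it reaches from about 275 to 750 mm from the base axis. Payload 10.2 kg.
Tool frame: the origin (TCP) lies midway between the tips of the shut fingers; the grasp point (between the pads) lies 19 mm behind it (ctrl.tcp_to_grasp is the z of the grasp point in the tool frame, in mm); z points along the fingers, y is the direction in which the jaws open and shut (so a half turn about z gives the same grasp; the last joint's range is limited). The gripper opens to 85 mm and grips with 20 to 120 N. Pads are 22 mm wide; open, the fingers measure 114 mm over their backs; the gripper's body (76 mm by 85 mm) begins 54 mm behind the grasp point. The pads swing forward as they close: fully open they stand 13 mm farther back than shut.
Start: joints at [-1.449, 0.313, 1.498, -0, 1.331, -0.223], TCP at [177.442, -494.111, 231.294] pointing down, gripper open.
Joint ranges: [-2.94, 2.94], [-0.97, 2.17], [0.19, 2.56], [-1.23, 4.37], [0.02, 3.11], [-2.88, 2.88]. Speed limits (rad/s): [2.39, 2.39, 3.01, 3.14, 3.14, 3.14].

## Interface

Orientations are given as a unit quaternion [w, x, y, z].
In Python, from rig import sensors, capture, order, ctrl gives the robot as it stands. The module is installed in compiled form; this text tells all that it offers.
- The arm moves only by the tool play_rows, never from a script. Its argument "deltas" is a list of rows, each a list of 7 numbers: the shift along the world's x, y, z in units of 40 mm (1.0 is 40 mm), then the turn, a rotation vector about the world's x, y, z in units of 6 degrees (1.0 is 6 degrees), then the opening, from -1 (shut) to 1 (fully open). A call has 1 to 8 rows; each row shifts and turns the commanded pose from where the row before left it; what a row does not reach is not made up. A row lasts 1/12 s, in which the tool goes at most 41.7 mm and 7.16 degrees, less where a joint would pass 70% of its speed; a pose out of reach is approached as far as the arm can. A call is refused whole if a number of a shift passes 1 or a number of a turn 1, either way. A call with a gripper value outside its range is refused whole. The fingers move at their own pace and stop on an object; "squeeze" is the grip in N (left out, the last holds). Time passes only in rows, so rows that do not move let the fingers close. It gives the time, the measured TCP pose, the force and the opening at its end, in the units of the state.
- sensors.sense(): the state, without advancing time (a new reading comes with each control period).
- capture(name): name is "side" or "top" or "wrist"; returns a dict with "pixels" (480x640x3 uint8, red, green, blue), "z_map" (480x640 float32, mm along the optical axis (not along the pixel's ray), 0 where there is no reading), "fx", "fy", "cx", "cy" (pixels), "eye" and "rotation" of the camera in the world; the wrist camera has in their place "tool_from_camera" (4x4, takes a point from camera to tool coordinates, whose origin is the TCP and whose axes are the flange's). Camera axes: x right, y down, z forward; pixel columns grow to the right and rows downward; lengths in mm; the calibration is good to about 2 mm. A picture is of the moment at which its call begins: read the wrist's pose just before it.
- order.finish_job(): hands the job in, once; it reports no verdict.
The state is a dict: "time_s": time; "joints": joint angles; "dq": joint speeds; "tau": joint torques, N m; "eef_pos": TCP position; "ee_rot": TCP orientation; "force": force on the tool from outside, world axes, zero at the start; "wrist_torque": the same for the moment, N m; "grip_width": opening from 0.0 (shut) to 1.0 (fully open).
Only numpy, scipy, OpenCV 4.12 (cv2) and the standard library are available. Lean on these libraries where they do the work, as an engineer would, in place of code of your own. Each camera call takes 0.05 s, during which the arm holds its last target. There are 200 camera calls.

## Task

Load the glue machine: feed both white glue slugs, in either order, through the open trough into its clear feed tube, the second one pushing the first deeper, until the first is up against the closed end of the tube and only a short tail of the second still sticks out of the mouth. Leave the amber slug in its wooden block.

Things in the scene. Friction and masses are not known exactly. Their poses are not given: they have to be found in the camera images.
- slug_a: White glue slug to load: a hard solid cylinder, 43 mm diameter, 60 mm long, about 85 g. Origin at its centre, x along its length (ends alike). At the start it lies level in a fixed wooden V-block of its own (36 mm wide, narrower than the slug, and 56 mm long), its axis 33 mm above the table: pinch it across its diameter from above.
- slug_b: The other white slug to load, the same in all respects. In the trough a slug centres and lines itself up, its axis 47 mm and its top 68 mm above the table; in the tube it lies about 1 mm lower. It slides with about 1 N and stays where it is left. Closed fingers, tips 35 to 55 mm above the table, can move along over the trough and push a slug by its rear end.
- amber_slug: Amber (brown-orange) slug of the same size, in a V-block like the others, origin and axes as for the white ones: the wrong glue, to be left where it is.
- mouth (a point): Centre of the fixed feed tube's mouth, 50 mm up; x is level, pointing into the tube. Clear tube, inside 53 mm wide, 105 mm deep to the closed end (red collar), outside 61 mm, top 81 mm up; with both slugs home 15 mm stick out. The green V-trough leads in from x -120 to 0 mm, 36 mm wide, edges 32 mm up. The blue machine (x 120 to 280 mm, 110 mm wide, 180 mm high) stands behind the tube.
Things that resemble listed ones, but are neither listed nor needed, are in the scene too. Leave any blue or purple look-alike of the slug_b alone.

How it is judged (in metres and radians):
On the way:
1. a first white slug has gone into the tube, at least half of it, with the other still outside (((x of slug_a in the frame of mouth above 0 m and y of slug_a in the frame of mouth between -0.015 and 0.015 m and z of slug_a in the frame of mouth between -0.02 and 0.02 m and angle between the x axis of slug_a and the x axis of mouth, either way round below 0.25 rad and x of slug_b in the frame of mouth below -0.02 m) or (x of slug_b in the frame of mouth above 0 m and y of slug_b in the frame of mouth between -0.015 and 0.015 m and z of slug_b in the frame of mouth between -0.02 and 0.02 m and angle between the x axis of slug_b and the x axis of mouth, either way round below 0.25 rad and x of slug_a in the frame of mouth below -0.02 m))), for 0.2 s.
At the end, for the whole second after the job is handed in: Both white slugs lie at rest in line in the feed tube: the first within 15 mm of the closed end, the second behind it with no more than 30 mm sticking out of the mouth (15 mm when fully home); the amber slug is within 25 mm of where it began (((x of slug_a in the frame of mouth above 0.06 m and x of slug_b in the frame of mouth above 0 m) or (x of slug_b in the frame of mouth above 0.06 m and x of slug_a in the frame of mouth above 0 m)) and y of slug_a in the frame of mouth between -0.015 and 0.015 m and z of slug_a in the frame of mouth between -0.02 and 0.02 m and angle between the x axis of each of slug_a, slug_b and the x axis of mouth, either way round below 0.25 rad and linear speed of each of slug_a, slug_b below 0.02 m/s and y of slug_b in the frame of mouth between -0.015 and 0.015 m and z of slug_b in the frame of mouth between -0.02 and 0.02 m and distance of amber_slug from where it was at the start of the episode below 0.025 m); the robot touches nothing.
It fails at once if the amber slug is moved by more than 25 mm (distance of amber_slug from where it was at the start of the episode above 0.025 m).
It also fails if it takes over 70 s, if anything falls off the work surface, if the arm or the gripper's body presses on something with over 40 N, if the wrist force passes 120 N, or if a joint passes its speed limit or range.

## Working session

There is one attempt and no reset: what is moved stays moved. The work goes in short steps, Python scripts to look and compute and a tool call to move; the robot and the scene stay as the last step left them, time stands still between calls to the robot, and variables do not carry over. Pictures are saved under pics/ and viewed, about 8 in all and at most 12, crops included, and the job is handed in when it is done.

Besides the shell and the picture viewer there is one more tool, called after ">>>" as a command line: name --pt "numbers of a row" for each row, then --argument value for the rest. play_rows: Moves the arm, as the interface text tells. Its arguments: {"type":"object","properties":{"deltas":{"type":"array","items":{"type":"array","items":{"type":"number"}}},"squeeze":{"type":"number"}},"required":["deltas"]}

```bash
mkdir -p pics
cat > h.py <<'E'
import numpy as np, cv2, pickle
from rig import sensors, capture, order, ctrl
def snap(n,f):
    c=capture(n); cv2.imwrite('pics/'+f+'.png',c['pixels'][:,:,::-1]); pickle.dump(c,open(f+'.pkl','wb')); return c
def world(c,u,v,z=None):
    R=np.array(c['rotation']);e=np.array(c['eye']).ravel()
    d=R@np.array([(u-c['cx'])/c['fx'],(v-c['cy'])/c['fy'],1])
    if z is None: return e+d*c['z_map'][int(v),int(u)]
    return e+d*(z-e[2])/d[2]
E
python3 - <<'E'
from h import *
for n in('top','side'):
    c=snap(n,n+'0'); print(n,c['eye'],c['rotation'],c['fx'])
print(sensors.sense(),ctrl.tcp_to_grasp)
E
```

```text
top [425.50784326 -75.01459282 876.52216589] [-0.03298121  0.70651605 -0.70531526  0.04772528] 527.7407587247945
side [519.61743222 798.82835928 630.67747986] [ 0.00326159 -0.02577655  0.87998446 -0.47429135] 515.8719173999561
{'time_s': 0.1, 'joints': array([-1.44940133e+00,  3.13375415e-01,  1.49829592e+00, -2.70505017e-05,
        1.33099569e+00, -2.23386486e-01]), 'dq': array([ 0.00035051, -0.00197039, -0.00373472, -0.00165232,  0.00120866,
       -0.00091541]), 'tau': array([ 3.16029182e-03, -4.12897968e+01, -2.60140318e+01, -1.58653834e-04,
        3.01613989e-03, -1.88382387e-05]), 'eef_pos': array([ 177.40844759, -493.8976243 ,  230.8263769 ]), 'ee_rot': array([-5.37158445e-04,  9.85176785e-01,  1.71541290e-01,  1.42629620e-05]), 'force': array([-0.09325295,  0.31753031,  0.07315461]), 'wrist_torque': array([0.02324611, 0.02127506, 0.00095489]), 'grip_width': 1.0000307227016791} -18.700000000000003
```

View pics/top0.png

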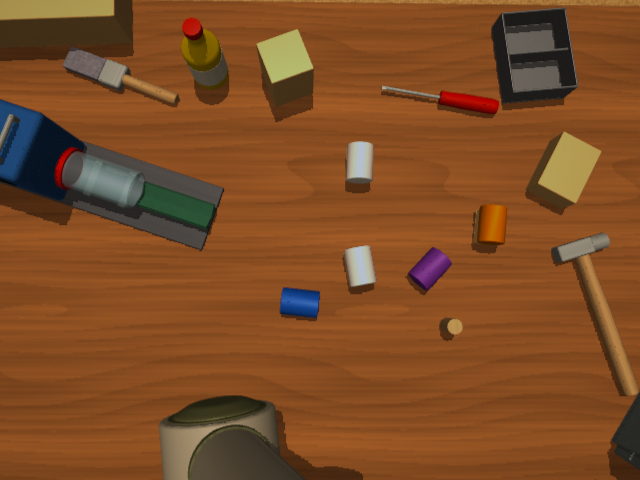

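View pics/side0.png

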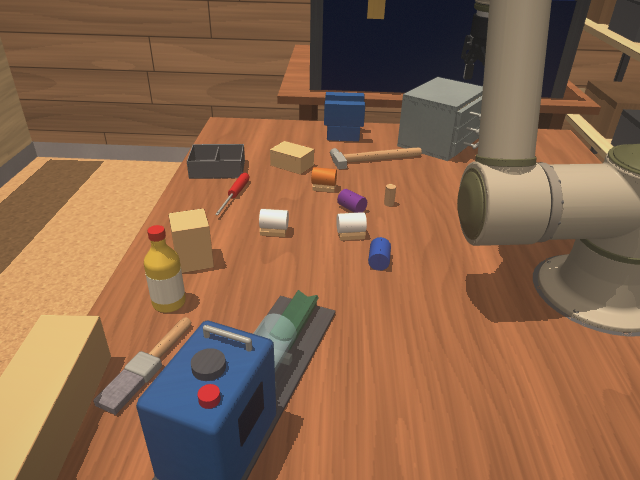

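Top view: the white slugs are at (359,162) and (360,267), and amber is at (492,224). The trough runs from about (213,213) to (140,192), with the tube beyond it and the red collar at (68,168).

```bash
sed -i "s/R=np.array(c\['rotation'\])/R=Rotation.from_quat(c['rotation'],scalar_first=True).as_matrix()/; 1a from scipy.spatial.transform import Rotation" h.py
python3 - <<'E'
from h import *
c=pickle.load(open('top0.pkl','rb')); p=c['pixels'].astype(int)
hsv=cv2.cvtColor(c['pixels'],cv2.COLOR_RGB2HSV)
def blobs(m,name,z,lo=150):
    n,l,s,ce=cv2.connectedComponentsWithStats(m.astype(np.uint8))
    for i in range(1,n):
        if s[i,4]<lo: continue
        v,u=np.where(l==i)
        P=np.array([world(c,a,b) for a,b in zip(u,v)])
        r=cv2.minAreaRect(np.array([world(c,a,b,z)[:2] for a,b in zip(u,v)],np.float32))
        print(name,ce[i].round(),s[i,4],'med',np.median(P,0).round(1),'zrange',np.percentile(P[:,2],[5,95]).round(),'rect',np.round(r[0],1),np.round(r[1],1),round(r[2],1))
H,S,V=hsv[:,:,0],hsv[:,:,1],hsv[:,:,2]
w=(S<40)&(V>140); w[:, :320]=0; w[:,400:]=0
blobs(w,'white',45)
g=(H>50)&(H<90)&(S>80)&(V>30)
g[:120]=0;g[300:]=0;blobs(g,'green',28)
red=((H<5)|(H>174))&(S>180)&(V>80); red[:,120:]=0
blobs(red,'red',50,30)
o=(H>8)&(H<20)&(S>220)&(V>150); o[:, :470]=0;o[:,515:]=0;o[:195]=0;o[255:]=0
blobs(o,'amber',45)
im=c['pixels'][130:260,40:235,::-1]; cv2.imwrite('pics/crop.png',cv2.resize(im,None,fx=4,fy=4,interpolation=2))
E
```

```text
white [360. 159.] 578 med [ 648.1 -158.    52.5] zrange [49. 56.] rect [ 650.2 -158.7] [26.4 59.7] 85.9
white [360. 265.] 627 med [ 478.8 -157.    52.7] zrange [49. 56.] rect [ 479.5 -158.2] [59.7 26.6] 8.0
green [176. 205.] 1905 med [577.  139.1  27.5] zrange [22. 33.] rect [577.3 139.2] [122.2  41.7] 71.6
red [ 62. 164.] 262 med [630.  302.5  80.3] zrange [67. 85.] rect [636.8 314.2] [20.1 65.5] 71.9
amber [494. 223.] 716 med [ 546.4 -370.9   51.8] zrange [47. 55.] rect [ 548.  -373.9] [31.5 60.7] 81.4
```

View pics/crop.png

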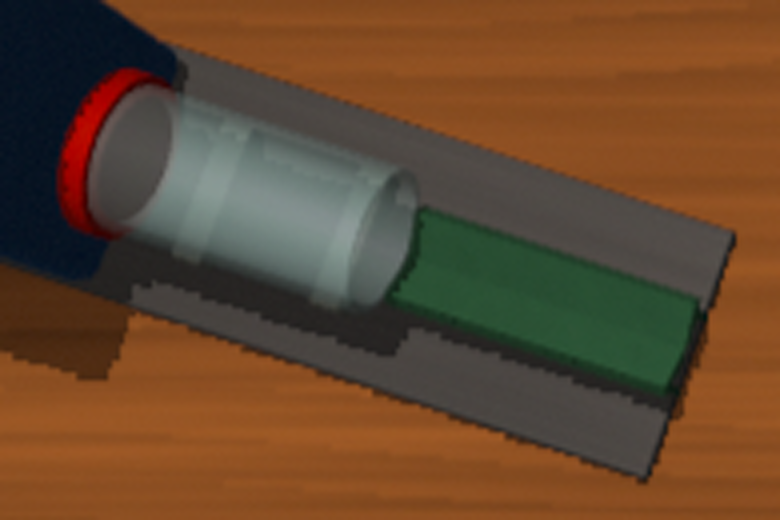

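The trough axis has a yaw of about 71.5°, with the mouth near (596,196). The white slugs are near (649,-158), yaw about -4°, and (480,-158), yaw about 8°. I'm going above the nearer one for a close look.

>>> play_rows --pt "0.63 0.7 0 0 0 -0.16 1" --pt "0.63 0.7 0 0 0 -0.16 1" --pt "0.63 0.7 0 0 0 -0.16 1" --pt "0.63 0.7 0 0 0 -0.16 1" --pt "0.63 0.7 0 0 0 -0.16 1" --pt "0.63 0.7 0 0 0 -0.16 1" --pt "0.63 0.7 0 0 0 -0.16 1" --pt "0.63 0.7 0 0 0 -0.16 1" --squeeze 40

```text
time_s: 0.77
eef_pos: [379.9, -268.4, 231.2]
ee_rot: [-0.0, 0.995, 0.105, -0.0]
force: [0.8, -0.1, -0.1]
grip_width: 1.001
```

>>> play_rows --pt "0.63 0.7 0 0 0 -0.16 1" --pt "0.63 0.7 0 0 0 -0.16 1" --pt "0.63 0.7 0 0 0 -0.16 1" --pt "0.6 0.65 0 0 0 -0.16 1" --pt "0 0 0 0 0 0 1" --pt "0 0 0 0 0 0 1"

```text
time_s: 1.27
eef_pos: [479.1, -158.9, 230.8]
ee_rot: [-0.0, 0.997, 0.073, -0.0]
force: [0.2, 0.5, -0.7]
grip_width: 1.001
```

```bash
cat >> h.py <<'E'
def wristsnap(f):
    s=sensors.sense(); c=snap('wrist',f)
    T=np.eye(4);T[:3,:3]=Rotation.from_quat(s['ee_rot'],scalar_first=True).as_matrix();T[:3,3]=s['eef_pos']
    M=T@np.array(c['tool_from_camera']); c['eye']=M[:3,3]; c['rotation']=Rotation.from_matrix(M[:3,:3]).as_quat(scalar_first=True)
    pickle.dump(c,open(f+'.pkl','wb')); return c
def yaw():
    R=Rotation.from_quat(sensors.sense()['ee_rot'],scalar_first=True).as_matrix(); return np.degrees(np.arctan2(R[1,0],R[0,0]))
def whites(c,z=45,zr=(40,75)):
    hsv=cv2.cvtColor(c['pixels'],cv2.COLOR_RGB2HSV)
    m=((hsv[:,:,1]<60)&(hsv[:,:,2]>70)).astype(np.uint8)
    n,l,s,ce=cv2.connectedComponentsWithStats(m)
    for i in range(1,n):
        if s[i,4]<400: continue
        v,u=np.where(l==i); P=np.array([world(c,a,b) for a,b in zip(u,v)])
        ok=(P[:,2]>zr[0])&(P[:,2]<zr[1]); 
        if ok.mean()<.5: continue
        r=cv2.minAreaRect(P[ok][:,:2].astype(np.float32))
        print(ce[i].round(),s[i,4],'ztop',np.percentile(P[:,2],98).round(1),'rect',np.round(r[0],1),np.round(r[1],1),round(r[2],1))
E
python3 - <<'E'
from h import *
c=wristsnap('w1'); print(sensors.sense()['eef_pos'],yaw(),c['eye']); whites(c,zr=(20,75))
E
```

```text
[ 478.47986153 -159.92972396  230.91146601] 8.313616957791568 [ 552.04854254 -148.03038651  372.89135377]
[355.  19.] 1988 ztop 54.6 rect [ 634.2 -160.2] [39.2 31.6] 88.4
[325. 211.] 2888 ztop 54.6 rect [ 479.5 -159.8] [59.8 38.8] 10.5
```

View pics/w1.png

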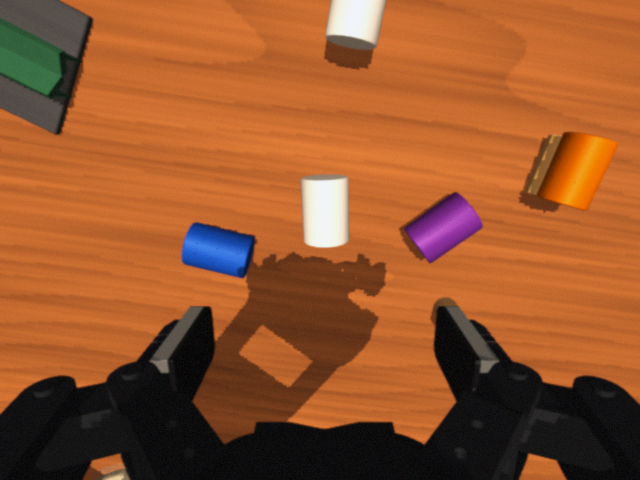

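The wrist view has slug at (325,211), which measures (479.5,-159.8), aligned with the jaws. Top height is 54.6 mm, as expected. Purple is about 70 mm away, so I'm descending with the jaws partly closed.

>>> play_rows --pt "0.02 0 -0.8 0 0 0.2 0.5" --pt "0 0 -0.8 0 0 0 0.5" --pt "0 0 -0.8 0 0 0 0.5" --pt "0 0 -0.8 0 0 0 0.5" --pt "0 0 -0.8 0 0 0 0.5" --pt "0 0 -0.7 0 0 0 0.5" --pt "0 0 -0.5 0 0 0 0.5" --pt "0 0 -0.2 0 0 0 0.5"

```text
time_s: 1.98
eef_pos: [477.4, -160.6, 12.8]
ee_rot: [-0.001, 0.997, 0.081, -0.002]
force: [-0.4, -0.4, -0.0]
grip_width: 0.748
```

>>> play_rows --pt "0 0 0 0 0 0 0.5" --pt "0 0 0 0 0 0 -1" --pt "0 0 0 0 0 0 -1" --pt "0 0 0 0 0 0 -1" --pt "0 0 0 0 0 0 -1" --pt "0 0 0 0 0 0 -1" --pt "0 0 0 0 0 0 -1" --pt "0 0 0 0 0 0 -1" --squeeze 40

```text
time_s: 2.65
eef_pos: [479.7, -159.7, 17.1]
ee_rot: [-0.0, 0.997, 0.082, 0.001]
force: [-1.7, 5.7, 6.4]
grip_width: 0.489
```

Gripped (width about 42 mm). Lifting and carrying it over the trough.

>>> play_rows --pt "0 0 0.6 0 0 0 -1" --pt "0 0 0.8 0 0 0 -1" --pt "0 0 0.8 0 0 0 -1" --pt "0 0 0.8 0 0 0 -1" --pt "0.2 0.62 0 0 0 0.86 -1" --pt "0.2 0.62 0 0 0 0.86 -1" --pt "0.2 0.62 0 0 0 0.86 -1" --pt "0.2 0.62 0 0 0 0.86 -1"

```text
time_s: 3.32
eef_pos: [511.9, -60.1, 137.0]
ee_rot: [0.001, 0.965, 0.261, 0.001]
force: [0.6, 0.2, -1.4]
grip_width: 0.488
```

>>> play_rows --pt "0.2 0.62 0 0 0 0.86 -1" --pt "0.2 0.62 0 0 0 0.86 -1" --pt "0.2 0.62 0 0 0 0.86 -1" --pt "0.2 0.62 0 0 0 0.86 -1" --pt "0.2 0.62 0 0 0 0.86 -1" --pt "0.2 0.62 0 0 0 0.86 -1" --pt "0.2 0.62 0 0 0 0.86 -1" --pt "0.2 0.62 0 0 0 0.86 -1"

```text
time_s: 3.98
eef_pos: [575.9, 138.7, 136.9]
ee_rot: [0.001, 0.811, 0.585, 0.001]
force: [-0.3, -1.1, -0.1]
grip_width: 0.487
```

>>> play_rows --pt "0 0 0 0 0 0 -1" --pt "0 0 0 0 0 0 -1"

```text
time_s: 4.15
eef_pos: [575.6, 138.4, 136.4]
ee_rot: [0.001, 0.812, 0.584, 0.001]
force: [0.9, -0.1, 0.2]
grip_width: 0.49
```

Run:
```python
from h import *
s=sensors.sense();c=wristsnap('w2'); print(s['eef_pos'],yaw(),s['grip_width'])
t=pickle.load(open('top0.pkl','rb'))
for k in (c,t):
    hsv=cv2.cvtColor(k['pixels'],cv2.COLOR_RGB2HSV);H,S,V=hsv[:,:,0],hsv[:,:,1],hsv[:,:,2]
    v,u=np.where((H>50)&(H<90)&(S>80)&(V>25)); P=np.array([world(k,a,b) for a,b in zip(u,v)])
    P=P[(P[:,2]>8)&(P[:,2]<40)&(abs(P[:,0]-577)<90)&(abs(P[:,1]-139)<90)]
    Q=P[P[:,2]>5]; a=np.radians(71.5); d=np.array([np.cos(a),np.sin(a)]); n=np.array([-d[1],d[0]])
    r=(P[:,:2]-[577.3,139.2]); al,cr=r@d,r@n
    for b in range(-60,60,20):
        m=(al>=b)&(al<b+20)
        if m.sum()<20: continue
        e=m&(P[:,2]>np.percentile(P[m,2],60)); print(b,m.sum(),'cross',np.percentile(cr[m],[1,99]).round(1),'edge z',np.percentile(P[m,2],[2,50,98]).round(1), 'lowest cross',np.median(cr[m&(P[:,2]<np.percentile(P[m,2],10))]).round(1))
    print('along',np.percentile(al,[.5,99.5]).round(1))
```

```text
[575.64647705 138.35094095 136.44015662] 71.34128305089962 0.49014740536120854
-20 279 cross [-22.   19.8] edge z [21.2 26.9 31.7] lowest cross -0.4
0 1728 cross [-21.6  19.6] edge z [21.3 27.2 32. ] lowest cross -0.4
20 1848 cross [-21.6  19.8] edge z [21.1 27.1 31.9] lowest cross -0.4
40 1648 cross [-21.3  19.9] edge z [21.2 27.2 31.8] lowest cross -0.4
along [-3.2 56.4]
-60 322 cross [-20.5  20.5] edge z [18.7 27.2 33.7] lowest cross -1.4
-40 318 cross [-20.6  20.4] edge z [21.  27.5 33.5] lowest cross -0.6
-20 316 cross [-20.2  20.5] edge z [20.9 27.5 33.4] lowest cross -1.0
0 313 cross [-20.1  20.6] edge z [20.7 27.4 33.5] lowest cross -2.2
20 316 cross [-20.2  20.7] edge z [20.9 27.8 34.1] lowest cross -0.9
40 309 cross [-20.   20.7] edge z [20.9 27.6 32.9] lowest cross -0.1
along [-58.6  59.6]
```

View pics/w2.png

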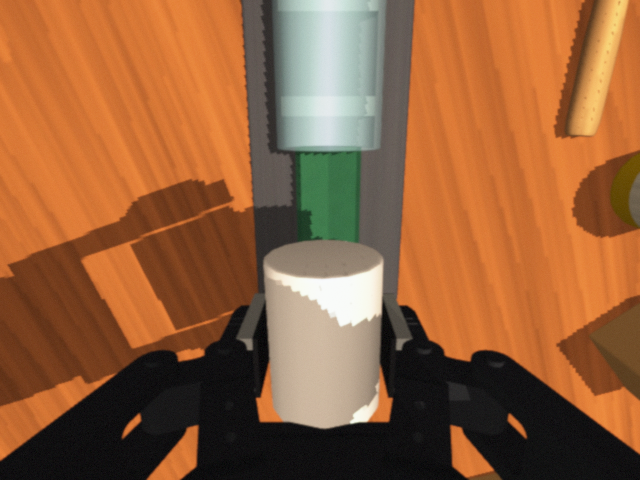

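The view looks along the trough, and it is straight under the slug, within about 2 mm. Lowering.

>>> play_rows --pt "0.05 0.02 -0.5 0 0 0 -1" --pt "0 0 -0.7 0 0 0 -1" --pt "0 0 -0.7 0 0 0 -1" --pt "0 0 -0.4 0 0 0 -1" --pt "0 0 -0.3 0 0 0 -1" --pt "0 0 0 0 0 0 -1" --pt "0 0 0 0 0 0 -1"

```text
time_s: 4.78
eef_pos: [577.8, 137.5, 31.9]
ee_rot: [0.0, 0.813, 0.583, 0.0]
force: [0.3, -0.2, -1.3]
grip_width: 0.49
```

>>> play_rows --pt "0 0 0 0 0 0 0.3" --pt "0 0 0 0 0 0 0.3" --pt "0 0 0 0 0 0 0.3" --pt "0 0 0.5 0 0 0 0.3" --pt "0 0 0.8 0 0 0 0.3" --pt "0 0 0.5 0 0 0 0.3" --pt "-0.15 -0.45 0 0 0 0 -1" --pt "-0.15 -0.45 0 0 0 0 -1"

```text
time_s: 5.45
eef_pos: [566.0, 102.4, 105.1]
ee_rot: [0.001, 0.812, 0.584, 0.001]
force: [-0.6, -0.5, -0.7]
grip_width: 0.378
```

>>> play_rows --pt "-0.15 -0.45 0 0 0 0 -1" --pt "-0.05 -0.15 0 0 0 0 -1" --pt "0 0 0 0 0 0 -1" --pt "0 0 0 0 0 0 -1" --pt "0 0 0 0 0 0 -1"

```text
time_s: 5.87
eef_pos: [557.7, 79.1, 103.4]
ee_rot: [0.0, 0.812, 0.583, 0.0]
force: [-0.9, 1.2, -0.2]
grip_width: 0.002
```

Run:
```python
from h import *
s=sensors.sense();c=wristsnap('w3'); print(s['eef_pos'],yaw(),s['grip_width']); whites(c,zr=(45,80))
```

```text
[557.70397909  79.07547436 103.3691225 ] 71.40194788991113 0.0017273070725552732
```

View pics/w3.png

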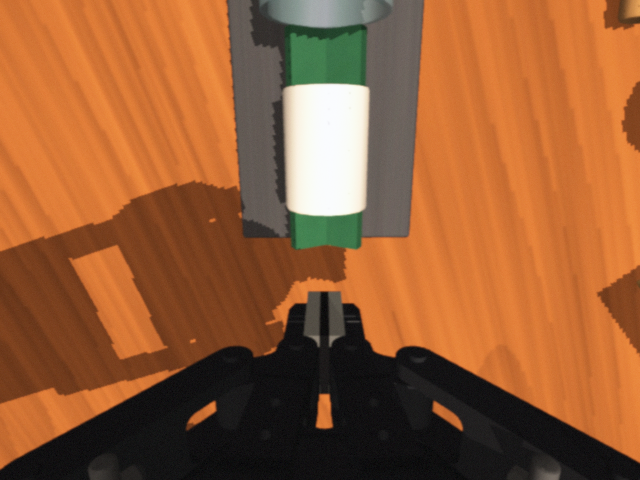

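The slug is seated squarely in the trough, at (326,148). The closed fingers are on the axis behind it. Descending and pushing.

>>> play_rows --pt "0 0 -0.7 0 0 0 -1" --pt "0 0 -0.6 0 0 0 -1" --pt "0 0 -0.2 0 0 0 -1" --pt "0 0 0 0 0 0 -1" --pt "0.095 0.285 0 0 0 0 -1" --pt "0.064 0.19 0 0 0 0 -1" --pt "0.064 0.19 0 0 0 0 -1" --pt "0.064 0.19 0 0 0 0 -1"

```text
time_s: 6.58
eef_pos: [569.8, 113.6, 44.4]
ee_rot: [0.001, 0.812, 0.584, 0.001]
force: [-0.4, -1.1, 0.6]
grip_width: -0.001
```

>>> play_rows --pt "0.064 0.19 0 0 0 0 -1" --pt "0.064 0.19 0 0 0 0 -1" --pt "0.064 0.19 0 0 0 0 -1" --pt "0.064 0.19 0 0 0 0 -1" --pt "0.064 0.19 0 0 0 0 -1" --pt "0.032 0.095 0 0 0 0 -1" --pt "0 0 0 0 0 0 -1" --pt "0 0 0 0 0 0 -1"

```text
time_s: 7.25
eef_pos: [583.0, 154.5, 43.1]
ee_rot: [-0.0, 0.812, 0.583, -0.0]
force: [0.1, 0.1, -0.4]
grip_width: -0.001
```

>>> play_rows --pt "0.06 0.18 0 0 0 0 -1" --pt "0.06 0.18 0 0 0 0 -1" --pt "0.06 0.18 0 0 0 0 -1" --pt "0 0 0 0 0 0 -1" --pt "0 0 0 0 0 0 -1" --pt "-0.12 -0.36 0 0 0 0 -1" --pt "-0.2 -0.6 0.3 0 0 0 -1" --pt "0 0 0.9 0 0 0 -1"

```text
time_s: 7.92
eef_pos: [573.9, 134.5, 87.1]
ee_rot: [-0.003, 0.813, 0.582, -0.005]
force: [-0.3, -0.5, -0.8]
grip_width: -0.004
```

>>> play_rows --pt "0 0 0.8 0 0 0 0.5" --pt "0 0 0 0 0 0 0.5" --pt "0 0 0 0 0 0 0.5"

```text
time_s: 8.17
eef_pos: [578.2, 137.3, 125.0]
ee_rot: [0.001, 0.812, 0.583, 0.002]
force: [0.7, 0.0, -0.2]
grip_width: 0.419
```

Run:
```python
from h import *
s=sensors.sense();c=wristsnap('w4'); print(s['eef_pos'],yaw(),s['force']); t=snap('top','top1'); whites(t,zr=(40,75))
```

```text
[578.16093909 137.32785086 125.00165982] 71.34362476608274 [ 0.7224489   0.03946658 -0.21672987]
[360. 162.] 982 ztop 55.7 rect [ 648.6 -158.9] [40.  60.2] 87.2
```

View pics/w4.png

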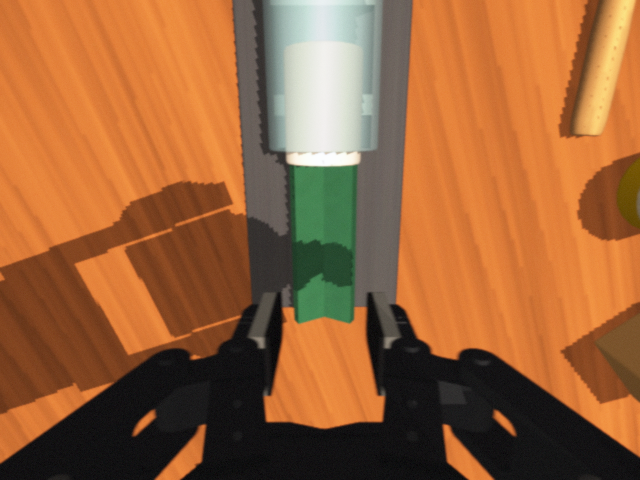

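The first slug is in the tube with only about 8 mm showing at (323,158). Now going for the second.

>>> play_rows --pt "0.127 -0.53 0.2 0 0 -0.89 0.5" --pt "0.127 -0.53 0.2 0 0 -0.89 0.5" --pt "0.127 -0.53 0.2 0 0 -0.89 0.5" --pt "0.127 -0.53 0.2 0 0 -0.89 0.5" --pt "0.127 -0.53 0 0 0 -0.89 0.5" --pt "0.127 -0.53 0 0 0 -0.89 0.5" --pt "0.127 -0.53 0 0 0 -0.89 0.5"

```text
time_s: 8.85
eef_pos: [612.6, -11.8, 153.8]
ee_rot: [-0.001, 0.957, 0.29, -0.001]
force: [0.1, 0.7, -0.4]
grip_width: 0.748
```

>>> play_rows --pt "0.127 -0.53 0 0 0 -0.89 0.5" --pt "0.127 -0.53 0 0 0 -0.89 0.5" --pt "0.127 -0.53 0 0 0 -0.89 0.5" --pt "0.127 -0.53 0 0 0 -0.89 0.5" --pt "0.127 -0.53 0 0 0 -0.89 0.5" --pt "0.127 -0.53 0 0 0 -0.89 0.5" --pt "0.127 -0.53 0 0 0 -0.89 0.5" --pt "0 0 0 0 0 0 0.5"

```text
time_s: 9.52
eef_pos: [648.2, -162.8, 153.1]
ee_rot: [-0.0, 0.999, -0.034, -0.001]
force: [-0.7, -0.2, -0.4]
grip_width: 0.751
```

Run:
```python
from h import *
s=sensors.sense();c=wristsnap('w5'); print(s['eef_pos'],yaw(),s['grip_width']); whites(c,zr=(35,75))
```

```text
[ 648.23222638 -162.79810566  153.06726527] -3.5360830054136505 0.7509063550497626
[320. 234.] 4689 ztop 54.6 rect [ 649.1 -160.3] [39.5 60.2] 87.5
```

View pics/w5.png

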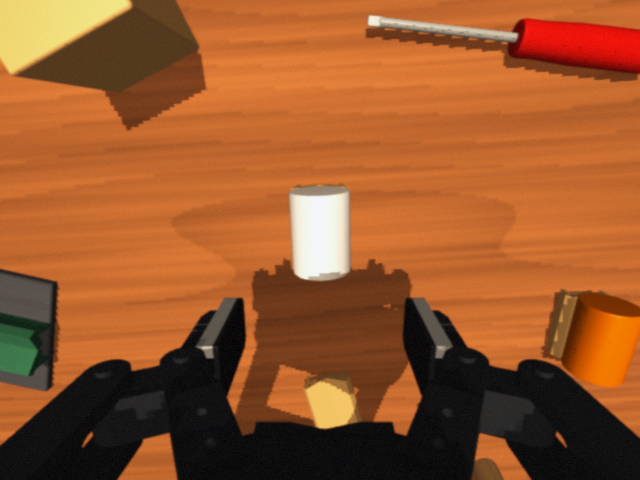

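The slug at (320,234) is free of neighbours and aligned, at (649,-160). Correcting and grasping.

>>> play_rows --pt "0.02 0.06 -0.7 0 0 0 0.5" --pt "0 0 -0.8 0 0 0 0.5" --pt "0 0 -0.8 0 0 0 0.5" --pt "0 0 -0.7 0 0 0 0.5" --pt "0 0 -0.43 0 0 0 0.5" --pt "0 0 0 0 0 0 0.5" --pt "0 0 0 0 0 0 -1" --pt "0 0 0 0 0 0 -1"

```text
time_s: 10.23
eef_pos: [649.7, -159.4, 20.4]
ee_rot: [0.003, 1.0, -0.029, 0.001]
force: [-1.9, -2.9, 1.6]
grip_width: 0.493
```

>>> play_rows --pt "0 0 0 0 0 0 -1" --pt "0 0 0 0 0 0 -1" --pt "0 0 0 0 0 0 -1" --pt "0 0 0 0 0 0 -1"

```text
time_s: 10.57
eef_pos: [650.3, -158.5, 20.9]
ee_rot: [0.002, 1.0, -0.029, 0.002]
force: [-1.2, -6.9, 1.7]
grip_width: 0.491
```

>>> play_rows --pt "0 0 0.6 0 0 0 -1" --pt "0 0 0.8 0 0 0 -1" --pt "0 0 0.8 0 0 0 -1" --pt "0 0 0.8 0 0 0 -1" --pt "-0.132 0.523 0 0 0 0.89 -1" --pt "-0.132 0.523 0 0 0 0.89 -1" --pt "-0.132 0.523 0 0 0 0.89 -1" --pt "-0.132 0.523 0 0 0 0.89 -1"

```text
time_s: 11.23
eef_pos: [628.2, -72.1, 140.2]
ee_rot: [0.001, 0.987, 0.159, 0.001]
force: [0.5, -0.7, -1.6]
grip_width: 0.487
```

>>> play_rows --pt "-0.132 0.523 0 0 0 0.89 -1" --pt "-0.132 0.523 0 0 0 0.89 -1" --pt "-0.132 0.523 0 0 0 0.89 -1" --pt "-0.132 0.523 0 0 0 0.89 -1" --pt "-0.132 0.523 0 0 0 0.89 -1" --pt "-0.132 0.523 0 0 0 0.89 -1" --pt "-0.132 0.523 0 0 0 0.89 -1" --pt "-0.132 0.523 0 0 0 0.89 -1"

```text
time_s: 11.9
eef_pos: [585.9, 95.5, 140.1]
ee_rot: [0.001, 0.862, 0.508, 0.001]
force: [-0.3, 0.6, -0.5]
grip_width: 0.492
```

>>> play_rows --pt "-0.132 0.523 0 0 0 0.89 -1" --pt "-0.132 0.523 0 0 0 0.89 -1" --pt "0 0 0 0 0 0 -1" --pt "0 0 0 0 0 0 -1"

```text
time_s: 12.23
eef_pos: [575.5, 137.0, 139.7]
ee_rot: [0.001, 0.812, 0.584, 0.001]
force: [0.9, -0.5, -1.2]
grip_width: 0.491
```

Run:
```python
from h import *
s=sensors.sense(); print(s['eef_pos'],yaw(),s['grip_width'])
```

```text
[575.4885263  136.95674174 139.69731701] 71.43828017494437 0.4914940786664654
```

>>> play_rows --pt "0.02 -0.07 -0.5 0 0 0 -1" --pt "0 0 -0.7 0 0 0 -1" --pt "0 0 -0.7 0 0 0 -1" --pt "0 0 -0.4 0 0 0 -1" --pt "0 0 -0.3 0 0 0 -1" --pt "0 0 0 0 0 0 -1" --pt "0 0 0 0 0 0 -1"

```text
time_s: 12.82
eef_pos: [577.0, 132.6, 34.8]
ee_rot: [0.0, 0.813, 0.583, 0.001]
force: [0.1, -0.5, -0.8]
grip_width: 0.49
```

>>> play_rows --pt "0 0 0 0 0 0 0.3" --pt "0 0 0 0 0 0 0.3" --pt "0 0 0 0 0 0 0.3" --pt "0 0 0.5 0 0 0 0.3" --pt "0 0 0.8 0 0 0 0.3" --pt "0 0 0.5 0 0 0 0.3" --pt "-0.15 -0.45 0 0 0 0 -1" --pt "-0.15 -0.45 0 0 0 0 -1"

```text
time_s: 13.48
eef_pos: [564.8, 97.3, 107.8]
ee_rot: [0.001, 0.812, 0.584, 0.001]
force: [-0.7, 0.4, -0.4]
grip_width: 0.379
```

>>> play_rows --pt "-0.15 -0.45 0 0 0 0 -1" --pt "-0.05 -0.15 0 0 0 0 -1" --pt "0 0 0 0 0 0 -1" --pt "0 0 0 0 0 0 -1" --pt "0 0 0 0 0 0 -1"

```text
time_s: 13.9
eef_pos: [556.5, 73.9, 106.2]
ee_rot: [0.0, 0.812, 0.583, 0.0]
force: [-0.3, 0.1, -0.3]
grip_width: 0.003
```

Run:
```python
from h import *
s=sensors.sense();c=wristsnap('w6'); print(s['eef_pos'],yaw(),s['grip_width'])
```

```text
[556.47304141  73.9219031  106.16609275] 71.40355443996683 0.0029457805699745305
```

View pics/w6.png

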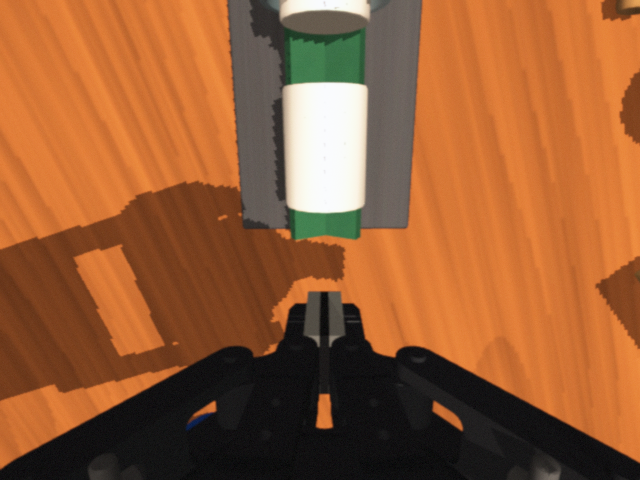

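The second slug is seated at (326,148), with the first slug's tail ahead of it. Descending and pushing.

>>> play_rows --pt "0 0 -0.7 0 0 0 -1" --pt "0 0 -0.6 0 0 0 -1" --pt "0 0 -0.25 0 0 0 -1" --pt "0 0 0 0 0 0 -1" --pt "0.095 0.285 0 0 0 0 -1" --pt "0.064 0.19 0 0 0 0 -1" --pt "0.064 0.19 0 0 0 0 -1" --pt "0.064 0.19 0 0 0 0 -1"

```text
time_s: 14.62
eef_pos: [568.5, 108.4, 45.2]
ee_rot: [0.001, 0.812, 0.584, 0.001]
force: [0.6, -1.1, 1.5]
grip_width: 0.001
```

>>> play_rows --pt "0.064 0.19 0 0 0 0 -1" --pt "0.064 0.19 0 0 0 0 -1" --pt "0.064 0.19 0 0 0 0 -1" --pt "0.064 0.19 0 0 0 0 -1" --pt "0.064 0.19 0 0 0 0 -1" --pt "0.064 0.19 0 0 0 0 -1" --pt "0 0 0 0 0 0 -1" --pt "0 0 0 0 0 0 -1"

```text
time_s: 15.28
eef_pos: [583.0, 153.7, 43.8]
ee_rot: [-0.0, 0.812, 0.583, 0.0]
force: [0.4, 0.0, -0.1]
grip_width: -0.001
```

>>> play_rows --pt "0.03 0.09 0 0 0 0 -1" --pt "0.03 0.09 0 0 0 0 -1" --pt "0.03 0.09 0 0 0 0 -1" --pt "0 0 0 0 0 0 -1" --pt "0 0 0 0 0 0 -1"

```text
time_s: 15.7
eef_pos: [586.7, 164.0, 44.1]
ee_rot: [-0.0, 0.812, 0.583, 0.0]
force: [-0.6, -0.2, 0.1]
grip_width: -0.001
```

>>> play_rows --pt "0.015 0.045 0 0 0 0 -1" --pt "0 0 0 0 0 0 -1" --pt "0 0 0 0 0 0 -1"

```text
time_s: 15.95
eef_pos: [587.3, 165.6, 44.1]
ee_rot: [0.0, 0.812, 0.583, 0.0]
force: [0.2, -0.4, 0.7]
grip_width: 0.0
```

>>> play_rows --pt "0.015 0.045 0 0 0 0 -1" --pt "0 0 0 0 0 0 -1" --pt "0 0 0 0 0 0 -1"

```text
time_s: 16.2
eef_pos: [587.9, 167.4, 44.1]
ee_rot: [0.0, 0.812, 0.583, 0.0]
force: [0.6, -0.2, -0.0]
grip_width: 0.002
```

>>> play_rows --pt "0.015 0.045 0 0 0 0 -1" --pt "0 0 0 0 0 0 -1" --pt "0 0 0 0 0 0 -1"

```text
time_s: 16.45
eef_pos: [588.5, 169.3, 44.1]
ee_rot: [-0.0, 0.812, 0.583, 0.0]
force: [0.5, 0.8, 1.2]
grip_width: 0.001
```

The rear is now about 16 mm short of the mouth. Backing off to look.

>>> play_rows --pt "-0.12 -0.36 0 0 0 0 -1" --pt "-0.2 -0.6 0 0 0 0 -1" --pt "-0.2 -0.6 0.5 0 0 0 -1" --pt "0 0 0.9 0 0 0 -1" --pt "0 0 0.8 0 0 0 -1" --pt "0 0 0 0 0 0 -1" --pt "0 0 0 0 0 0 -1"

```text
time_s: 17.03
eef_pos: [568.4, 106.8, 133.8]
ee_rot: [0.001, 0.812, 0.583, 0.002]
force: [-0.3, 0.3, -0.7]
grip_width: 0.003
```

Run:
```python
from h import *
s=sensors.sense();c=wristsnap('w7'); print(s['eef_pos'],s['force'])
hsv=cv2.cvtColor(c['pixels'],cv2.COLOR_RGB2HSV); m=(hsv[:,:,1]<25)&(hsv[:,:,2]>215)
v,u=np.where(m); P=np.array([world(c,a,b) for a,b in zip(u,v)])
a=np.radians(71.5); d=np.array([np.cos(a),np.sin(a)]); al=(P[:,:2]-[577.8,139])@d-59.5
cr=(P[:,:2]-[577.8,139])@[-d[1],d[0]]
k=(P[:,2]>58)&(P[:,2]<75)&(al<40)&(abs(cr)<25); print(k.sum(),'slug along from mouth',np.percentile(al[k],[1,5,95]).round(1),P[k,2].max())
t=snap('top','top2'); im=np.vstack([cv2.resize(t['pixels'][130:260,40:235,::-1],(600,400)),cv2.resize(c['pixels'][0:200,200:500,::-1],(600,200*2))[:200]]); cv2.imwrite('pics/fin.png',im)
```

```text
[568.43313424 106.80934998 133.8042436 ] [-0.29720876  0.31750324 -0.6586473 ]
1869 slug along from mouth [-16.1 -15.1  -1.2] 74.98414018950439
```

View pics/fin.png

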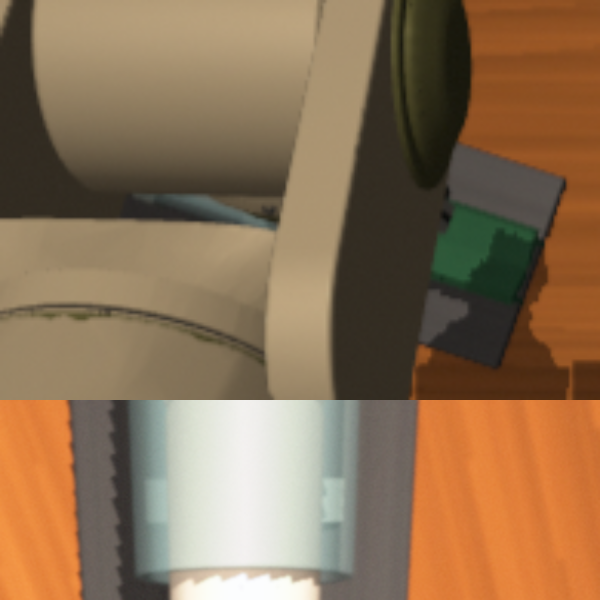

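The tail measures about 15–16 mm out of the mouth, which is fully home, and the slug is straight in the tube. The arm is clear, so I'm handing in.

```bash
python3 -c "
from h import *
print(order.finish_job())"
```

```text
the job is handed in; nothing more can be done
None
```

Both white slugs are loaded in the feed tube and the job is handed in at about 17 s of the 70 s allowed; `finish_job()` gives no verdict.

- **How it went:** I placed each slug in the trough and pushed it in with closed fingers. The first was in the tube, with about 8 mm still out of the mouth, before I fetched the second. The second then pushed it deeper.
- **Depth:** The last wrist picture showed the second slug straight in the tube, with 15–16 mm sticking out of the mouth. Fully home is 15 mm.
- **Not seen directly:** I did not see the first slug against the closed end, because the arm blocked the final top view. I also felt no clear contact force there. Its depth is worked out from the second slug's position and the slugs' lengths.
- **Clear of everything:** The gripper was backed off and lifted before handing in, with the force reading under 1 N. I never went near the amber slug, but I did not measure its position again at the end.

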